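# Draw a hot sample cup from its heater well with the lifting hook

### The job

The steel sample cup deep in the dry-block heater is done and too hot to touch: take the orange-handled lifting hook from its stand, feel your way under the cup's bail, however it leans, draw the cup out by it and set it gently down in the recess of the cork rest. Then unhook and hang the lifting hook back in its stand. Keep the forces light - no leaning on the cup's lid or the well's wall, no hard pulling when something snags - and leave the stopper and everything else where it is.

Things in the scene. Friction and masses are not known exactly. Their poses are not given: they have to be found in the camera images.
- heater: Dry-block heater, fixed: white jacket round an aluminium block, console on its own -x side. Origin: centre of the block's underside, on the worktop; z up. Block top at z = 115 mm; block and jacket span x -54..54, y -95..95 mm, the console reaches to x = -99 mm (below 90 mm). It has two upright wells; one holds the cup, the other the stopper; which one varies.
- well_left (a point): Centre of the mouth of the well at heater (0, +41, 115) mm. Each well is round, 60.5 mm across and 107 mm deep.
- well_right (a point): Centre of the mouth of the well at heater (0, -41, 115) mm. In each well two spring leaves, front and back, 30 mm over the worktop, squeeze what stands there: drawing the cup takes about 6 to 14 N in all until it is raised 20 to 25 mm, after that only its weight. Pull straight up the well: a slanted pull wedges the cup.
- stopper: Grey stopper with black top and small knob that closes the unused well: 57 mm across, 120 mm tall, its top 13 mm above the block. Origin: centre of its underside, on the well's floor. Loose; leave it.
- cup: Hot stainless cup with a fixed flat dark lid, loose, 0.17 to 0.32 kg, 58 mm across, 45 mm tall; it stands on a well's floor with 1 mm of play all round, its lid 62 mm below the block's top. Origin: centre of its underside; z up. Two ears, 7 mm wide, at cup (0, +-25.5) mm, up to 57 mm over the underside, carry a wire bail. Fingers and arm must not touch it.
- bail_pivot (a point): On the cup's axis, 55 mm over its underside. The bail, a half-round wire loop (radius 23.5 mm, wire 3.6 mm), tips about the y axis here (the cup's y) and stays as it is left, upright or leaning up to 60 degrees to the cup's +x or -x. Fully over, mid-wire is at cup x = +-20 mm, 12 mm above here. How it leans is not measured: look or feel. Pressing it from above jams it.
- lifter: Lifting hook (tool), loose, 0.12 kg, hanging upright in the stand. Origin: lowest point, on the shank's axis; z up the shank. Double hook along the tool's x: two toes of 5 mm rod, each reaching 14 mm from the axis, tips turned up to 11.7 mm height, throat between shank and tip 6.5 mm. Shank 6 mm thick, to z = 92 mm, collar 34 mm across at z 92..96, orange handle at z 96..158 mm.
- lifter_grip (a point): Point on the axis of the tool's handle, 127 mm over its lowest point. The handle is 24 mm (tool x) by 16 mm (tool y), 62 mm long: grip it across the 16 mm.
- stand: Fork stand of the lifting hook, fixed: dark foot 92 x 84 x 12 mm, a post (14 mm thick, 124 mm tall) at x = +48 mm, a black fork open towards the stand's -x, mouth flared to x = -38 mm. Origin: on the worktop right under the seat; z up. The tool hangs with its lowest point 22 mm above this origin, its axes along the stand's.
- stand_seat (a point): Where the tool's axis meets the tops of the prongs when it hangs (114 mm over the worktop). The slot is 13 mm wide; the collar rests on the prongs. Lips 2.5 mm high at the prongs' ends keep it in: lift the tool 6 mm or more, then draw it out 60 mm or more along the stand's -x. To hang it up, do the reverse.
- rest: Round cork rest, fixed, 104 mm across and 20 mm high, with a round recess 73 mm across whose floor is 8 mm over the worktop. Origin: centre of its underside. Fixed things of the room behind it: an empty pipette stand, 173 mm tall, at world (0.60 to 0.64, -0.04 to -0.09) m, and a tip box with its lid open at x > 0.60 m, y 0 to 0.15 m: keep the travelling tool and cup clear of them.
- petri_stack: Two stacked petri dishes, 90 mm across, 32 mm high; bystander, origin under its centre.
- timer: White bench timer, 66 x 66 x 19 mm; bystander, origin under its centre.
- flour_cup: Red-lidded cup of flour, 62 mm across, 73 mm tall; bystander, origin under its centre.
- reagent_bottle: Small reagent bottle with a blue cap, 56 mm across, 101 mm tall; bystander, origin under its centre.
- tube_rack: Blue rack of capped tubes, 62 x 150 x 100 mm; bystander behind the heater, origin under its centre.

How it is judged:
By the outcome, as a careful person would: the job done as asked, in the order asked, and still so for the second after the job is handed in, with the robot touching nothing.
It also fails if it takes over 72 s, if anything falls off the work surface, if the arm or the gripper's body presses on something with over 40 N, if the wrist force passes 120 N, or if a joint passes its speed limit or range.

### The arm

A 6-joint arm with a two-finger parallel gripper is mounted at the origin on a cart in front of the work surface, level with it; the furniture and walls round the work are solid. World frame = base frame: x ahead of the robot, y to its left, z up, the work surface at z = 0. Lengths are in m, angles in rad, forces in N, time in s.
With the tool pointing down it reaches from about 0.225 to 0.875 m from the base axis. Payload 3.4 kg.
Tool frame: the origin (TCP) lies at the very end of the fingers, on their centre line; the grasp point (between the pads) lies 19 mm behind it; z points along the fingers, y is the line along which they close (so a half turn about z gives the same grasp; the last joint's range is limited). The gripper opens to 85 mm and grips with 20 to 120 N. Pads are 22 mm wide; open, the fingers measure 114 mm over their backs; the gripper's body (76 mm by 85 mm) begins 54 mm behind the grasp point. The pads swing forward as they close: fully open they stand 13 mm farther back than shut.
Start: joints at [1.008, 0.276, 1.505, -0, 1.361, -0.121], TCP at [0.246, 0.52, 0.231] pointing down, gripper open.
Joint ranges: [-2.89, 2.89], [-0.75, 2.08], [0.22, 2.7], [-1.18, 4.32], [0.11, 2.71], [-2.7, 2.7]. Speed limits (rad/s): [2.57, 2.57, 3.14, 3.14, 3.14, 3.14].

### API

Orientations are given as a unit quaternion [w, x, y, z].
In Python, from rig import readout, vision, manip gives the robot as it stands.
- The arm moves only by the shell command python3 -m handwheel 'ROWS' [FORCE]. ROWS is JSON, a list of rows, each a list of 3 entries, a list of its own where there are three numbers: the shift along the tool's x, y, z in mm, then the turn, a rotation vector about the tool's x, y, z in units of 6 degrees (1.0 is 6 degrees), then the closure, from -1 (fully open) to 1 (shut), so that 0 is half open. A call has 1 to 20 rows; each row shifts and turns the commanded pose from where the row before left it, along the tool's axes as they then stand; what a row does not reach is not made up. A row lasts 1/8 s, in which the tool goes at most 62.5 mm and 10.7 degrees, less where a joint would pass 70% of its speed; a pose out of reach is approached as far as the arm can. A call is refused whole if a number of a shift passes 62.5 or a number of a turn 1, either way. A call with a gripper value outside its range is refused whole. The fingers move at their own pace and stop on an object; FORCE is the grip in N (left out, the last holds). Time passes only in rows, so rows that do not move let the fingers close. It gives the time, the measured TCP pose, the force, the opening and the grip force at its end, in the units of the state.
- readout.get_state(): the state, without advancing time (a new reading comes with each control period).
- vision.get_image(name): name is "side" or "top" or "wrist"; returns the picture (420x560x3 uint8, blue, green, red); there is no depth.
- vision.camera_params(name): a dict with "intrinsics" (3x3 intrinsics, pixels), "rvec" (rotation vector, rad) and "tvec" (3), from world to camera coordinates, as OpenCV has them; the wrist camera has in their place "hand_eye" (4x4, takes a point from camera to tool coordinates, whose origin is the TCP and whose axes are the flange's). Camera axes: x right, y down, z forward; pixel columns grow to the right and rows downward; lengths in m; the calibration is good to about 2 mm. A picture is of the moment at which its call begins: read the wrist's pose just before it. camera_params takes no time and is no camera call.
- manip.sign_off(): hands the job in; it is judged then, once.
The state is a dict: "clock": time; "qpos": joint angles; "qd": joint speeds; "effort": joint torques, N m; "position": TCP position; "ee_rot": TCP orientation; "contact_force": force on the tool from outside, world axes, zero at the start; "moment": the same for the moment, N m; "width": finger opening in m; "gripper_force": force on a finger pad.
Only numpy, scipy, OpenCV 4.12 (cv2) and the standard library are available. Lean on these libraries where they do the work, as an engineer would, in place of code of your own. Each camera call takes 0.05 s, during which the arm holds its last target. There are 200 camera calls.

## Working session

There is one attempt and no reset: what is moved stays moved. The work goes in short steps, Python scripts to look and compute and a shell command to move; the robot and the scene stay as the last step left them, time stands still between calls to the robot, and variables do not carry over. Pictures are saved under pics/ and viewed, at most 10 in all, crops included, and the job is handed in when it is done.

```bash
ls; mkdir -p pics
python3 - <<'E'
from rig import readout, vision
import cv2
for n in ("side","top"):
    cv2.imwrite(f"pics/{n}0.png",vision.get_image(n))
    print(n,vision.camera_params(n))
print(vision.camera_params("wrist"))
print(readout.get_state())
E
```

```text
pics
side {'intrinsics': array([[538.52839385,   0.        , 280.7758598 ],
       [  0.        , 538.52839385, 199.1249798 ],
       [  0.        ,   0.        ,   1.        ]]), 'rvec': array([ 2.12473599, -1.48107193,  0.50062233]), 'tvec': array([-0.26330286,  0.48697803,  1.43441223])}
top {'intrinsics': array([[511.22958026,   0.        , 289.53623207],
       [  0.        , 511.22958026, 213.67839805],
       [  0.        ,   0.        ,   1.        ]]), 'rvec': array([ 2.22775057, -2.18995676,  0.0615983 ]), 'tvec': array([-0.08107098,  0.56346953,  1.55889652])}
{'intrinsics': array([[374.29123394,   0.        , 281.68938969],
       [  0.        , 374.29123394, 203.83576206],
       [  0.        ,   0.        ,   1.        ]]), 'hand_eye': array([[-3.15928351e-04, -9.55908646e-01, -2.93664028e-01,
         7.41947824e-02],
       [ 9.99999528e-01, -3.20763686e-05, -9.71403020e-04,
         2.90653458e-04],
       [ 9.19152869e-04, -2.93664196e-01,  9.55908204e-01,
        -1.42959421e-01],
       [ 0.00000000e+00,  0.00000000e+00,  0.00000000e+00,
         1.00000000e+00]])}
{'clock': 0.1, 'qpos': array([ 1.00800392e+00,  2.76540463e-01,  1.50598705e+00,  3.43113814e-05,
        1.36070216e+00, -1.21044071e-01]), 'qd': array([ 0.0012824 , -0.00191801, -0.00347632,  0.00148293,  0.00073159,
        0.00038689]), 'effort': array([ 2.88052877e-03, -4.17698479e+01, -2.46405530e+01, -1.79201024e-04,
        5.76845807e-03, -1.88071681e-05]), 'position': array([0.24559439, 0.51940443, 0.23052901]), 'ee_rot': array([-2.90246136e-04,  2.19086068e-01,  9.75705193e-01, -7.65502825e-04]), 'contact_force': array([ 0.34051662,  0.18050241, -0.34645945]), 'moment': array([ 0.02256265, -0.01527703,  0.01820841]), 'gripper_force': 0.0, 'width': 0.08538553899237047}
```

View pics/top0.png

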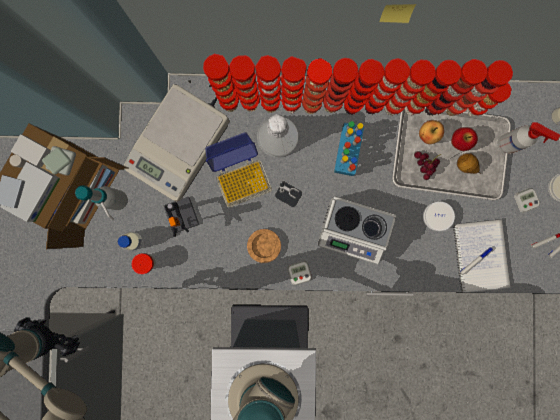

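View pics/side0.png

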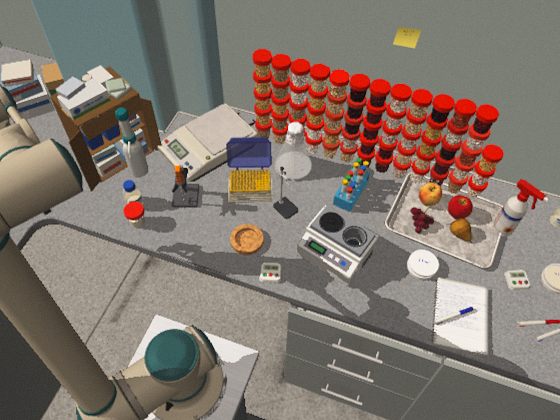

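The top view shows the stand with the orange handle at about (175,218), the cork rest at (263,246), and the heater at (358,230) with the right well apparently open at (374,227). I'll enlarge these next.

```bash
cat > h.py <<'E'
import numpy as np, cv2
from rig import readout, vision
from scipy.spatial.transform import Rotation as R
def cam(n, st=None):
    p=vision.camera_params(n); K=p["intrinsics"]
    if n!="wrist":
        M=cv2.Rodrigues(p["rvec"])[0]; return K,M,p["tvec"]
    q=np.asarray(st["ee_rot"]); T=np.eye(4); T[:3,:3]=R.from_quat(np.r_[q[1:],q[0]]).as_matrix(); T[:3,3]=st["position"]
    W=np.linalg.inv(T@p["hand_eye"]); return K,W[:3,:3],W[:3,3]
def toz(c,uv,z):
    K,M,t=c; d=M.T@np.linalg.solve(K,[uv[0],uv[1],1]); o=-M.T@t
    return o+d*(z-o[2])/d[2]
def proj(c,X):
    K,M,t=c; q=K@(M@np.asarray(X)+t); return q[:2]/q[2]
def crop(img,x,y,w,h,s):
    return cv2.resize(img[y:y+h,x:x+w],None,fx=s,fy=s,interpolation=cv2.INTER_CUBIC)
E
python3 - <<'E'
import cv2,numpy as np
from h import crop
t=cv2.imread("pics/top0.png");s=cv2.imread("pics/side0.png")
a=np.hstack([crop(t,310,180,100,75,4),crop(t,150,180,100,75,4)])
b=np.hstack([crop(s,290,190,100,75,4),crop(s,150,145,100,75,4)])
cv2.imwrite("pics/m1.png",np.vstack([a,b]))
E
```

```text
(no output)
```

View pics/m1.png

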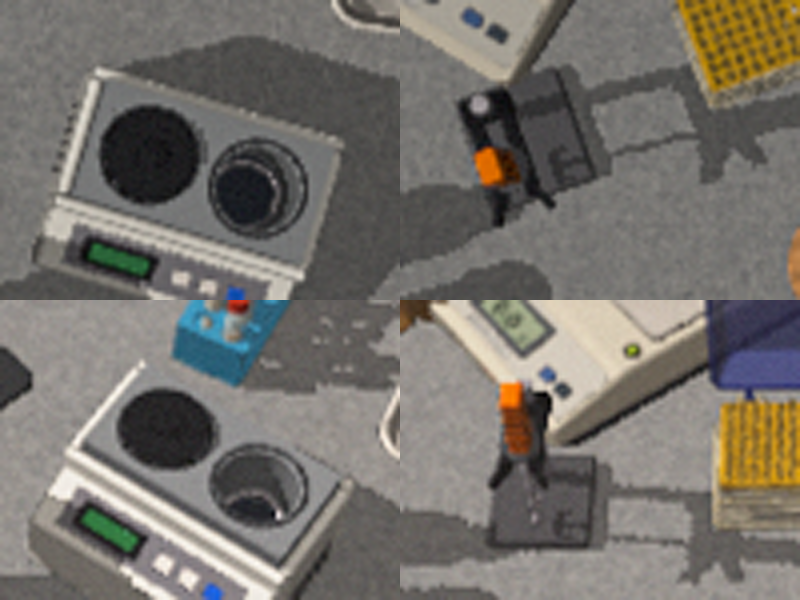

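Cup is in the right well (top ≈ (374,227)). The fork opens toward image-down: post top (170,206), handle top (172,222), prong ends (175,235.5) and (187.5,231).

Run:
```python
from h import *
t=cam("top")
f=lambda n,uv,z: print(n,np.round(toz(t,uv,z)*1000,1))
f("well",(374.2,227),.115)
f("stopper",(347.3,218.5),.128)
for n,uv in dict(BL=(334,198),BR=(395.5,215.8),FR=(385,248.8)).items(): f(n,uv,.115)
f("post",(170,205.8),.124); f("handletop",(172,221.8),.180)
f("pr1",(175,235.5),.114); f("pr2",(187.5,231.2),.114)
f("footBR",(189.5,197),.012);f("footFR",(199.2,224.5),.012)
f("rest",(263.5,245.5),.020)
s=cam("side")
g=lambda n,uv,z: print("s",n,np.round(toz(s,uv,z)*1000,1))
g("well",(290+258/4,190+185/4),.115); g("post",(150+140/4,145+95/4),.124); g("handletop",(150+112/4,145+85/4),.18)
g("rest",(247,239),.02)
g("footFL",(150+88/4,145+242/4),.012);g("footFR",(150+193/4,145+247/4),.012);g("footBR",(150+196/4,145+155/4),.012)
```

```text
well [ 526.6 -313.9  115. ]
stopper [ 549.2 -234.4  128. ]
BL [ 608. -197.  115.]
BR [ 559.8 -375.1  115. ]
FR [ 464.5 -345.6  115. ]
post [576.8 270.6 124. ]
handletop [530.2 251.9 180. ]
pr1 [492.6 256.4 114. ]
pr2 [505.5 221.1 114. ]
footBR [610.6 236.2  12. ]
footFR [526.8 204.5  12. ]
rest [466.1   6.4  20. ]
s well [ 529.2 -315.8  115. ]
s post [578.5 254.5 124. ]
s handletop [541.  251.9 180. ]
s rest [4.637e+02 4.000e-01 2.000e+01]
s footFL [501.6 279.7  12. ]
s footFR [527.  197.7  12. ]
s footBR [614.  235.6  12. ]
```

```bash
cat >> h.py <<'E'
def pose(st=None):
    st=st or readout.get_state(); q=np.asarray(st["ee_rot"])
    return np.array(st["position"]),R.from_quat(np.r_[q[1:],q[0]])
def down(yaw):  # yaw (deg) = world direction of tool -x, z down
    a=np.radians(yaw); x=-np.array([np.cos(a),np.sin(a),0]); z=np.array([0,0,-1.]); return R.from_matrix(np.c_[x,np.cross(z,x),z])
def plan(p1,R1,n,p0=None,R0=None):
    p,r=pose() if p0 is None else (p0,R0)
    w=(r.inv()*R1).as_rotvec(); w=np.degrees(w)/6/n
    d=(np.asarray(p1)-p)*1000/n
    for i in range(n):
        print(np.round(r.inv().apply(d),1).tolist(),np.round(w,2).tolist()); r=r*R.from_rotvec(np.radians(w*6))
def check(p1,R1):
    p,r=pose(); print("err mm(tool)",np.round(r.inv().apply(np.asarray(p1)-p)*1000,1),"turn u",np.round(np.degrees((r.inv()*R1).as_rotvec())/6,2))
E
python3 - <<'E'
from h import *
plan([.535,.250,.32],down(21),8)
print(); plan([.515,-.312,.31],down(-15),14,np.array([.535,.250,.32]),down(21))
E
```

```text
[-47.1, -15.0, -11.2] [-0.0, -0.0, -0.96]
[-45.3, -19.7, -11.2] [-0.0, -0.0, -0.96]
[-43.1, -24.1, -11.2] [-0.0, -0.0, -0.96]
[-40.5, -28.4, -11.2] [-0.0, -0.0, -0.96]
[-37.4, -32.3, -11.2] [-0.0, -0.0, -0.96]
[-34.0, -35.9, -11.2] [-0.0, -0.0, -0.96]
[-30.2, -39.1, -11.2] [-0.0, -0.0, -0.96]
[-26.1, -42.0, -11.2] [-0.0, -0.0, -0.96]

[15.7, -37.0, 0.7] [0.0, 0.0, 0.43]
[14.0, -37.6, 0.7] [0.0, 0.0, 0.43]
[12.3, -38.2, 0.7] [0.0, 0.0, 0.43]
[10.6, -38.7, 0.7] [0.0, 0.0, 0.43]
[8.9, -39.2, 0.7] [0.0, 0.0, 0.43]
[7.1, -39.5, 0.7] [0.0, 0.0, 0.43]
[5.3, -39.8, 0.7] [0.0, 0.0, 0.43]
[3.5, -40.0, 0.7] [0.0, 0.0, 0.43]
[1.7, -40.1, 0.7] [0.0, 0.0, 0.43]
[-0.1, -40.2, 0.7] [0.0, 0.0, 0.43]
[-1.9, -40.1, 0.7] [0.0, 0.0, 0.43]
[-3.7, -40.0, 0.7] [0.0, 0.0, 0.43]
[-5.5, -39.8, 0.7] [0.0, 0.0, 0.43]
[-7.2, -39.5, 0.7] [0.0, 0.0, 0.43]
```

```bash
python3 -m handwheel '[[[-47,-15,-11],[0,0,-0.96],-1],[[-45,-20,-11],[0,0,-0.96],-1],[[-43,-24,-11],[0,0,-0.96],-1],[[-40.5,-28,-11],[0,0,-0.96],-1],[[-37.5,-32,-11],[0,0,-0.96],-1],[[-34,-36,-11],[0,0,-0.96],-1],[[-30,-39,-11],[0,0,-0.96],-1],[[-26,-42,-11],[0,0,-0.96],-1],[[0,0,0],[0,0,0],-1]]'
python3 - <<'E'
from h import *
import pickle
st=readout.get_state(); im=vision.get_image("wrist"); pickle.dump(st,open("w1.pkl","wb"))
cv2.imwrite("pics/w1.png",im); check([.535,.250,.32],down(21))
E
```

```text
clock: 1.23
position: [0.5367, 0.248, 0.3191]
ee_rot: [0.001, -0.178, 0.984, -0.0]
contact_force: [-0.8, 0.5, 0.4]
width: 0.0857
gripper_force: 0.0
err mm(tool) [-0.3  0.6 -1.2] turn u [ 0.   -0.01 -0.07]
```

```bash
python3 -m handwheel '[[[16,-37,1],[0,0,0.43],-1],[[14,-37.5,1],[0,0,0.43],-1],[[12,-38,1],[0,0,0.43],-1],[[10.5,-38.5,1],[0,0,0.43],-1],[[9,-39,1],[0,0,0.43],-1],[[7,-39.5,1],[0,0,0.43],-1],[[5,-40,1],[0,0,0.43],-1],[[3.5,-40,1],[0,0,0.43],-1],[[2,-40,1],[0,0,0.43],-1],[[0,-40,1],[0,0,0.43],-1],[[-2,-40,1],[0,0,0.43],-1],[[-3.5,-40,1],[0,0,0.43],-1],[[-5.5,-40,1],[0,0,0.43],-1],[[-7,-39.5,1],[0,0,0.43],-1],[[0,0,0],[0,0,0],-1],[[0,0,0],[0,0,0],-1]]'
python3 - <<'E'
from h import *
import pickle
st=readout.get_state(); im=vision.get_image("wrist"); pickle.dump(st,open("w2.pkl","wb"))
cv2.imwrite("pics/w2.png",im); check([.515,-.312,.31],down(-15))
a=cv2.imread("pics/w1.png")
cv2.imwrite("pics/m2.png",np.vstack([cv2.resize(a,(400,300)),cv2.resize(im,(400,300))]))
E
```

```text
clock: 3.28
position: [0.511, -0.3088, 0.3048]
ee_rot: [-0.001, 0.133, 0.991, 0.001]
contact_force: [-0.3, 0.5, 0.0]
width: 0.0858
gripper_force: 0.0
err mm(tool) [-4.7 -2.2 -4.9] turn u [ 0.01 -0.01 -0.04]
```

View pics/m2.png

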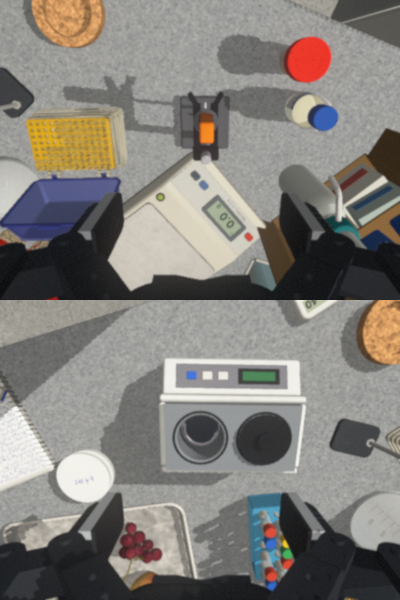

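The wrist views show the stand (top, about (205,130)) squarely aligned, and the heater (bottom) with the cup's well at about (200,438). I'll enlarge both.

Run:
```python
from h import *
a=cv2.imread("pics/w1.png");b=cv2.imread("pics/w2.png")
A=crop(a,237,118,100,120,4); B=crop(b,235,145,100,100,4)
B=np.uint8(255*(B/255.)**.5); B=np.vstack([B,np.zeros((80,400,3),np.uint8)])
cv2.imwrite("pics/m3.png",np.hstack([A,B]))
```

```text
(no output)
```

View pics/m3.png

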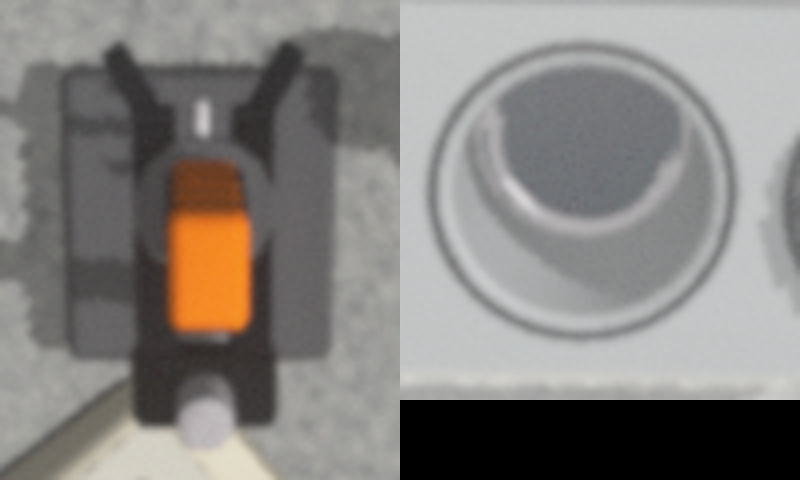

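Run:
```python
from h import *
import pickle
s1=pickle.load(open("w1.pkl","rb"));s2=pickle.load(open("w2.pkl","rb"))
c1=cam("wrist",s1);c2=cam("wrist",s2)
w=toz(c2,(280.5,192.5),.115);print("well",w*1000)
f=lambda n,x,y,z:print(n,np.round(toz(c1,(237+x/4,118+y/4),z)*1000,1))
f("handle top",211,272,.18); f("post top",206,425,.124)
f("footFL",65,70,.012);f("footFR",335,68,.012)
f("prL",135,140,.114);f("prR",270,140,.114); f("slot end corner BL",137,422,.114);f("BR",275,422,.114);f("collar",207,200,.118)
# view pose: camera axis vertical
he=vision.camera_params("wrist")["hand_eye"]
Rd=down(-15); 
ax=Rd.apply(he[:3,2]); rot=R.from_rotvec(np.cross(ax,[0,0,-1])*np.arcsin(np.linalg.norm(np.cross(ax,[0,0,-1])))/np.linalg.norm(np.cross(ax,[0,0,-1])))
Rv=rot*Rd; pv=np.array([w[0],w[1],.36])-Rv.apply(he[:3,3]); print(pv)
plan(pv,Rv,4)
```

```text
well [ 526.98626867 -314.14460116  115.        ]
handle top [532.8 252.9 180. ]
post top [581.8 271.4 124. ]
footFL [529.3 208.4  12. ]
footFR [500.6 283.4  12. ]
prL [524.8 232.2 114. ]
prR [513.7 261.7 114. ]
slot end corner BL [590.4 256.6 114. ]
BR [578.4 288.5 114. ]
collar [531.4 252.6 118. ]
[ 0.55492323 -0.3216531   0.20157273]
[-11.4, -0.3, 25.9] [0.0, 0.71, -0.01]
[-13.3, -0.3, 25.0] [0.0, 0.71, -0.01]
[-15.2, -0.3, 23.9] [0.0, 0.71, -0.01]
[-16.9, -0.3, 22.7] [0.0, 0.71, -0.01]
```

```bash
python3 -m handwheel '[[[-11,0,26],[0,0.71,0],-1],[[-13,0,25],[0,0.71,0],-1],[[-15,0,24],[0,0.71,0],-1],[[-17,0,23],[0,0.71,0],-1],[[0,0,0],[0,0,0],-1],[[0,0,0],[0,0,0],-1]]'
python3 - <<'E'
from h import *
import pickle
st=readout.get_state(); im=vision.get_image("wrist"); pickle.dump(st,open("w3.pkl","wb"))
cv2.imwrite("pics/w3.png",im)
c=cam("wrist",st); u=proj(c,[.527,-.3141,.115]); print(u)
x,y=int(u[0])-60,int(u[1])-55; print(x,y)
B=crop(im,x,y,120,110,5); B=np.uint8(255*(B/255.)**.5); cv2.imwrite("pics/m4.png",B)
E
```

```text
clock: 4.08
position: [0.5543, -0.3213, 0.2023]
ee_rot: [-0.146, 0.131, 0.98, 0.02]
contact_force: [0.4, 0.2, 0.2]
width: 0.0856
gripper_force: 0.0
[281.47535288 204.79938749]
221 149
```

View pics/m4.png

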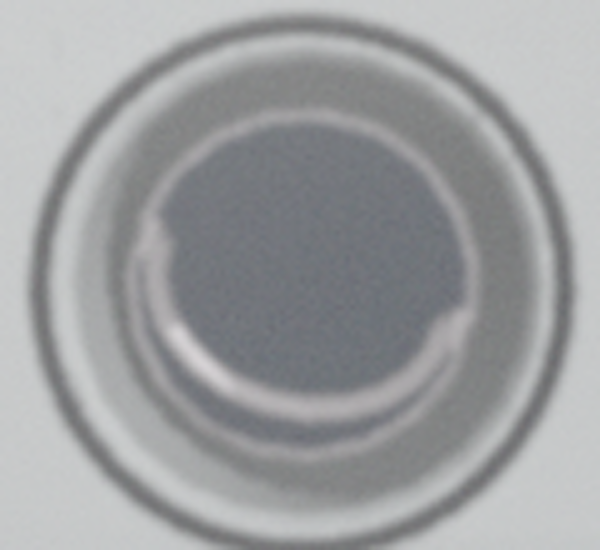

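Run:
```python
from h import *
import pickle
st=pickle.load(open("w3.pkl","rb")); c=cam("wrist",st)
g=lambda x,y,z: toz(c,(221+x/5,149+y/5),z)
e1=g(152,240,.065);e2=g(457,325,.065);lid=g(306,282,.053);well=g(304,282,.115)
print("ears",e1*1e3,e2*1e3,np.linalg.norm(e1-e2)*1e3,"mid",(e1+e2)*500,"lid",lid*1e3,"well",well*1e3)
ya=(e1-e2)[:2]/np.linalg.norm((e1-e2)[:2]); print("axis yaw of ears",np.degrees(np.arctan2(ya[1],ya[0])))
ctr=(e1+e2)/2
for z in(.075,.077,.079):
    b=g(271,400,z); print("bail mid",b*1e3,"off",(b-ctr)[:2]*1e3,np.linalg.norm((b-ctr)[:2])*1e3)
```

```text
ears [ 514.94712455 -335.53652422   65.        ] [ 540.63108233 -292.57104592   65.        ] 50.05694769631927 mid [ 527.78910344 -314.05378507   65.        ] lid [ 527.84093829 -313.81691391   53.        ] well [ 527.43682707 -313.99839155  115.        ]
axis yaw of ears -120.8701911949379
bail mid [ 543.69956886 -323.70495445   75.        ] off [15.91046542 -9.65116938] 18.608814586320324
bail mid [ 543.57698777 -323.63327529   77.        ] off [15.78788433 -9.57949022] 18.466833093658842
bail mid [ 543.45440668 -323.56159613   79.        ] off [15.66530324 -9.50781106] 18.324851889207523
```

The well view is clear. The ears are at crop (152,240) and (457,325), and the bail leans toward image-bottom with its mid-wire at about (271,400). In world terms the lean direction is yaw −31°, about 18.4 mm off-axis, at roughly 52°. Next I'll fetch the tool.

Run:
```python
from h import *
plan([.533,.253,.27],down(21),15)
```

```text
[12.3, 36.6, -0.9] [0.06, -0.18, -0.4]
[10.7, 37.1, -1.4] [0.06, -0.18, -0.4]
[9.1, 37.5, -1.8] [0.06, -0.18, -0.4]
[7.5, 37.8, -2.2] [0.06, -0.18, -0.4]
[5.9, 38.1, -2.6] [0.06, -0.18, -0.4]
[4.2, 38.3, -2.9] [0.06, -0.18, -0.4]
[2.6, 38.4, -3.2] [0.06, -0.18, -0.4]
[0.9, 38.4, -3.5] [0.06, -0.18, -0.4]
[-0.8, 38.4, -3.7] [0.06, -0.18, -0.4]
[-2.5, 38.3, -3.9] [0.06, -0.18, -0.4]
[-4.2, 38.2, -4.1] [0.06, -0.18, -0.4]
[-5.8, 37.9, -4.2] [0.06, -0.18, -0.4]
[-7.5, 37.6, -4.3] [0.06, -0.18, -0.4]
[-9.2, 37.2, -4.4] [0.06, -0.18, -0.4]
[-10.8, 36.8, -4.5] [0.06, -0.18, -0.4]
```

```bash
python3 -m handwheel '[[[12,36.5,-8],[0.06,-0.18,-0.4],-1],[[11,37,-6],[0.06,-0.18,-0.4],-1],[[9,37.5,-6],[0.06,-0.18,-0.4],-1],[[7.5,38,-4],[0.06,-0.18,-0.4],-1],[[6,38,-4],[0.06,-0.18,-0.4],-1],[[4,38,-4],[0.06,-0.18,-0.4],-1],[[2.5,38.5,-3],[0.06,-0.18,-0.4],-1],[[1,38.5,-3],[0.06,-0.18,-0.4],-1],[[-1,38.5,-3],[0.06,-0.18,-0.4],-1],[[-2.5,38,-3],[0.06,-0.18,-0.4],-1],[[-4,38,-3],[0.06,-0.18,-0.4],-1],[[-6,38,-3],[0.06,-0.18,-0.4],-1],[[-7.5,37.5,-3],[0.06,-0.18,-0.4],-1],[[-9,37,-3],[0.06,-0.18,-0.4],-1],[[-11,37,-3],[0.06,-0.18,-0.4],-1],[[0,0,0],[0,0,0],-1],[[0,0,0],[0,0,0],-1]]'
python3 -c "
from h import *
check([.533,.253,.130],down(21))"
```

```text
clock: 6.25
position: [0.5382, 0.25, 0.2808]
ee_rot: [-0.001, -0.182, 0.983, 0.0]
contact_force: [0.2, -0.0, 0.8]
width: 0.0853
gripper_force: 0.0
err mm(tool) [  3.5   4.6 150.8] turn u [ 0.01 -0.02 -0.01]
```

Run:
```python
from h import *
for n in("now",):
    st=readout.get_state(); im=vision.get_image("wrist"); c=cam("wrist",st)
    cv2.imwrite("pics/w4.png",im)
    h=cv2.cvtColor(im,cv2.COLOR_BGR2HSV); m=((abs(h[...,0].astype(int)-14)<8)&(h[...,1]>200)&(h[...,2]>200)).astype(np.uint8)
    k,l,s,ce=cv2.connectedComponentsWithStats(m)
    for i in range(1,k):
        if s[i,4]>150: print(s[i],ce[i],toz(c,ce[i],.18)*1e3); b=s[i]
    x,y=b[0]-40,b[1]-40
    cv2.imwrite("pics/m5.png",crop(im,x,y,110,110,5)); print(x,y)
    for p in ([b[0],b[1]],[b[0]+b[2],b[1]+b[3]]): print(toz(c,p,.18)*1e3)
```

```text
[279 182  20  31 612] [288.5 197. ] [532.52060662 252.29879495 180.        ]
239 142
[525.0605609  242.58358343 180.        ]
[540.58995461 263.15954119 180.        ]
```

View pics/m5.png

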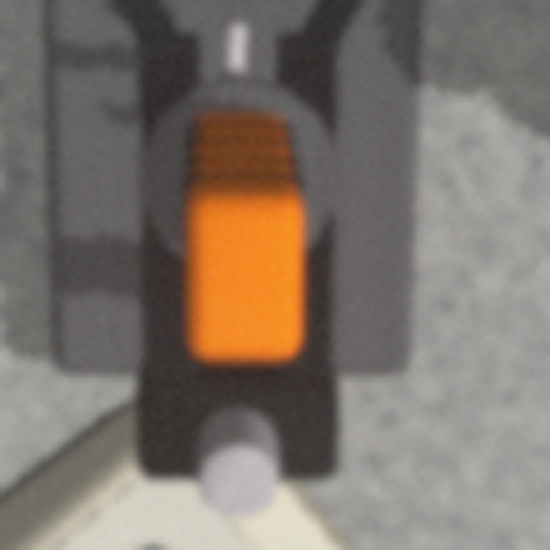

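The crop shows the handle top centred at (246,278), which puts it at world (532.5, 252.4). I'll descend and grip.

```bash
python3 -m handwheel '[[[3.7,4.5,40],[0,0,0],-1],[[0,0,45],[0,0,0],-1],[[0,0,45],[0,0,0],-1],[[0,0,20],[0,0,0],-1],[[0,0,0],[0,0,0],-1]]'
python3 -c "
from h import *
check([.5325,.2524,.130],down(21))"
```

```text
clock: 6.92
position: [0.5321, 0.2518, 0.1277]
ee_rot: [-0.004, -0.181, 0.984, -0.0]
contact_force: [0.2, 1.2, 0.4]
width: 0.0856
gripper_force: 0.0
err mm(tool) [-0.6  0.4 -2.3] turn u [ 0.01 -0.08 -0.03]
```

```bash
python3 -m handwheel '[[[0,0,-2],[0,0,0],0.2],[[0,0,0],[0,0,0],1],[[0,0,0],[0,0,0],1],[[0,0,0],[0,0,0],1],[[0,0,0],[0,0,0],1],[[0,0,0],[0,0,0],1],[[0,0,0],[0,0,0],1],[[0,0,0],[0,0,0],1]]' 70
python3 -c "
from h import *
check([.5325,.2524,.130],down(21))"
```

```text
clock: 7.92
position: [0.5334, 0.2536, 0.1318]
ee_rot: [-0.002, -0.182, 0.983, 0.0]
contact_force: [-1.5, -1.0, 5.4]
width: 0.0153
gripper_force: 68.7
err mm(tool) [ 1.3 -0.8  1.8] turn u [ 0.01 -0.03 -0.01]
```

```bash
python3 -m handwheel '[[[0,0,-6],[0,0,0],1],[[0,0,-6],[0,0,0],1],[[0,0,0],[0,0,0],1],[[20,0,0],[0,0,0],1],[[30,0,0],[0,0,0],1],[[30,0,0],[0,0,0],1],[[0,0,-40],[0,0,0],1],[[0,0,-50],[0,0,0],1],[[0,0,-50],[0,0,0],1],[[0,0,0],[0,0,0],1],[[0,0,0],[0,0,0],1]]'
python3 - <<'E'
from h import *
import pickle
st=readout.get_state()
pickle.dump(st,open("w5.pkl","wb"))
s=vision.get_image("side");t=vision.get_image("top"); cv2.imwrite("pics/s5.png",s);cv2.imwrite("pics/t5.png",t)
p,r=pose(st)
for n,im in(("side",s),("top",t)):
    c=cam(n)
    print(n,[proj(c,p+r.apply([0,0,d])).round(1).tolist() for d in(0,.110)])
    u=proj(c,p+r.apply([0,0,.06])).astype(int)-[40,50]; print(u)
    cv2.imwrite(f"pics/{n}5c.png",crop(im,max(u[0],0),max(u[1],0),80,100,5))
a=cv2.imread("pics/side5c.png");b=cv2.imread("pics/top5c.png");cv2.imwrite("pics/m6.png",np.hstack([a,b]))
# travel
print(p);plan([.5276,-.314,.30],down(-31),16)
E
```

```text
clock: 9.3
position: [0.4584, 0.2247, 0.2827]
ee_rot: [-0.003, -0.182, 0.983, 0.0]
contact_force: [-0.1, 0.1, -1.8]
width: 0.0153
gripper_force: 68.3
side [[168.5, 166.8], [174.1, 190.7]]
[131 130]
top [[173.4, 249.4], [181.9, 248.5]]
[138 198]
[0.45839248 0.2247038  0.28266227]
[8.0, -33.0, -1.1] [-0.0, -0.0, 0.54]
[6.1, -33.4, -1.1] [-0.0, -0.0, 0.54]
[4.2, -33.7, -1.1] [-0.0, -0.0, 0.54]
[2.3, -33.9, -1.2] [-0.0, -0.0, 0.54]
[0.3, -33.9, -1.2] [-0.0, -0.0, 0.54]
[-1.6, -33.9, -1.2] [-0.0, -0.0, 0.54]
[-3.5, -33.8, -1.2] [-0.0, -0.0, 0.54]
[-5.4, -33.5, -1.2] [-0.0, -0.0, 0.54]
[-7.3, -33.1, -1.2] [-0.0, -0.0, 0.54]
[-9.2, -32.7, -1.2] [-0.0, -0.0, 0.54]
[-11.0, -32.1, -1.2] [-0.0, -0.0, 0.54]
[-12.8, -31.4, -1.2] [-0.0, -0.0, 0.54]
[-14.5, -30.7, -1.2] [-0.0, -0.0, 0.54]
[-16.3, -29.8, -1.2] [-0.0, -0.0, 0.54]
[-17.9, -28.8, -1.2] [-0.0, -0.0, 0.54]
[-19.5, -27.8, -1.2] [-0.0, -0.0, 0.54]
```

View pics/m6.png

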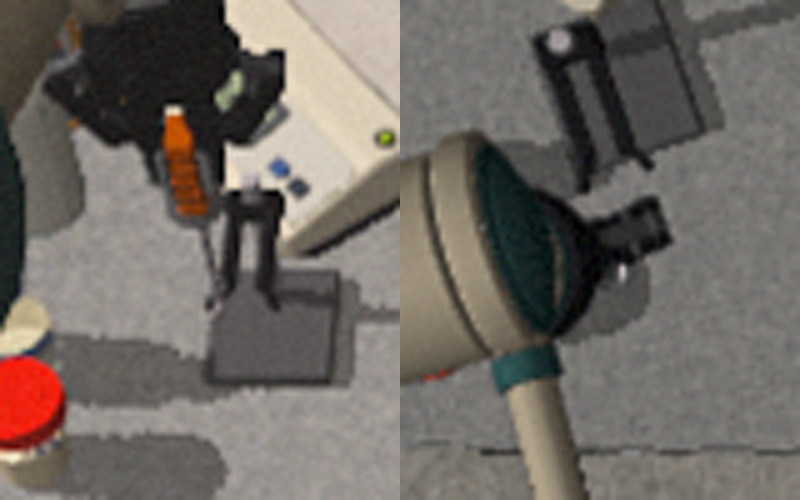

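The side crop puts the hook's lowest point at (174,190.6), which matches the prediction to within a pixel. Travelling to the well now.

```bash
python3 -m handwheel '[[[8,-33,-1],[0,0,0.54],1],[[6,-33.5,-1],[0,0,0.54],1],[[4,-33.5,-1],[0,0,0.54],1],[[2.5,-34,-1],[0,0,0.54],1],[[0.5,-34,-1],[0,0,0.54],1],[[-1.5,-34,-1],[0,0,0.54],1],[[-3.5,-34,-1],[0,0,0.54],1],[[-5.5,-33.5,-1],[0,0,0.54],1],[[-7,-33,-1],[0,0,0.54],1],[[-9,-32.5,-1],[0,0,0.54],1],[[-11,-32,-1],[0,0,0.54],1],[[-13,-31.5,-1],[0,0,0.54],1],[[-14.5,-30.5,-1],[0,0,0.54],1],[[-16,-30,-1],[0,0,0.54],1],[[-18,-29,-1],[0,0,0.54],1],[[-19.5,-28,-1],[0,0,0.54],1],[[0,0,0],[0,0,0],1],[[0,0,0],[0,0,0],1],[[0,0,0],[0,0,0],1]]'
python3 -c "
from h import *
check([.5276,-.314,.30],down(-31))"
```

```text
clock: 11.78
position: [0.5281, -0.3129, 0.2988]
ee_rot: [-0.003, 0.266, 0.964, -0.0]
contact_force: [-0.5, 0.1, -1.2]
width: 0.0147
gripper_force: 68.5
err mm(tool) [-0.1 -1.2 -1.2] turn u [-0.02 -0.05  0.02]
```

```bash
python3 -m handwheel '[[[-0.5,-1.2,30],[0,-0.05,0],1],[[0,0,35],[0,0,0],1],[[0,0,25],[0,0,0],1],[[0,0,10],[0,0,0],1],[[0,0,10],[0,0,0],1],[[0,0,0],[0,0,0],1],[[0,0,0],[0,0,0],1]]'
python3 -c "
from h import *
check([.5276,-.314,.170],down(-31))"
```

```text
clock: 12.65
position: [0.5285, -0.3158, 0.1903]
ee_rot: [0.001, 0.266, 0.964, -0.002]
contact_force: [0.0, -0.6, -1.2]
width: 0.0149
gripper_force: 68.5
err mm(tool) [ 1.8  1.2 20.3] turn u [-0.03  0.03  0.01]
```

```bash
python3 -m handwheel '[[[1,0.7,5],[0,0,0],1],[[0,0,5],[0,0,0],1],[[0,0,5],[0,0,0],1],[[0,0,4],[0,0,0],1],[[0,0,0],[0,0,0],1],[[0,0,0],[0,0,0],1]]'
python3 -c "
from h import *
check([.5276,-.314,.170],down(-31)); print(readout.get_state()['contact_force'])"
```

```text
clock: 13.4
position: [0.5276, -0.3146, 0.1703]
ee_rot: [0.0, 0.267, 0.964, -0.001]
contact_force: [-0.5, -0.1, -2.1]
width: 0.0153
gripper_force: 68.5
err mm(tool) [0.3 0.5 0.3] turn u [-0.02  0.02  0.01]
[-0.46939532 -0.08275775 -2.05453057]
```

```bash
for i in 1; do python3 -m handwheel '[[[-3,0,1],[0,0,0],1],[[-3,0,0],[0,0,0],1],[[-2,0,0],[0,0,0],1],[[0,0,0],[0,0,0],1]]'; python3 -m handwheel '[[[-2,0,0],[0,0,0],1],[[-2,0,0],[0,0,0],1],[[0,0,0],[0,0,0],1],[[0,0,0],[0,0,0],1]]'; done
python3 -c "
from h import *
d=down(-31)
check(np.array([.5276,-.314,.170])+d.apply([-.0122,0,0]),d)"
```

```text
clock: 13.9
position: [0.5346, -0.3187, 0.1693]
ee_rot: [0.0, 0.267, 0.964, -0.001]
contact_force: [0.4, 0.2, -0.4]
width: 0.0153
gripper_force: 68.5
clock: 14.4
position: [0.5378, -0.3206, 0.1693]
ee_rot: [0.0, 0.267, 0.964, -0.001]
contact_force: [-0.1, 0.6, -0.9]
width: 0.0152
gripper_force: 68.5
err mm(tool) [-0.1  0.4 -0.7] turn u [-0.02  0.01  0.01]
```

```bash
python3 -m handwheel '[[[0,0,-2],[0,0,0],1],[[0,0,-2],[0,0,0],1],[[0,0,0],[0,0,0],1]]'; python3 -m handwheel '[[[0,0,-2],[0,0,0],1],[[0,0,0],[0,0,0],1],[[0,0,0],[0,0,0],1]]';python3 -m handwheel '[[[0,0,-2],[0,0,0],1],[[0,0,-1],[0,0,0],1],[[0,0,0],[0,0,0],1]]'
```

```text
clock: 14.78
position: [0.5379, -0.3207, 0.1737]
ee_rot: [0.001, 0.267, 0.964, -0.002]
contact_force: [0.6, -0.2, -0.9]
width: 0.015
gripper_force: 68.5
clock: 15.15
position: [0.5378, -0.3206, 0.1753]
ee_rot: [0.0, 0.267, 0.964, -0.001]
contact_force: [-0.0, -0.2, -0.9]
width: 0.0153
gripper_force: 68.5
clock: 15.52
position: [0.5379, -0.3206, 0.1785]
ee_rot: [0.001, 0.267, 0.964, -0.001]
contact_force: [0.6, -0.4, -1.6]
width: 0.0155
gripper_force: 68.5
```

```bash
python3 -m handwheel '[[[1.4,0,-0.5],[0,0,0],1],[[1.7,0,-1.8],[0,0,0],1],[[1.7,0,-1.7],[0,0,0],1],[[0,0,0],[0,0,0],1]]'; python3 -m handwheel '[[[2,0,-1.4],[0,0,0],1],[[2.1,0,-1.3],[0,0,0],1],[[0,0,0],[0,0,0],1]]'
```

```text
clock: 16.02
position: [0.5336, -0.318, 0.1826]
ee_rot: [0.0, 0.267, 0.964, -0.001]
contact_force: [-0.6, 0.7, -0.1]
width: 0.0152
gripper_force: 68.5
clock: 16.4
position: [0.53, -0.3159, 0.1852]
ee_rot: [0.0, 0.267, 0.964, -0.001]
contact_force: [-0.1, -0.1, -1.2]
width: 0.0152
gripper_force: 68.5
```

```bash
python3 -m handwheel '[[[2.2,0,-1],[0,0,0],1],[[2.3,0,-0.9],[0,0,0],1],[[2.2,0,-0.4],[0,0,0],1],[[2.3,0,-0.4],[0,0,0],1],[[1.2,0,0],[0,0,0],1],[[0,0,0],[0,0,0],1]]'
python3 -m handwheel '[[[0,0,-1],[0,0,0],1],[[0,0,0],[0,0,0],1]]'
python3 -m handwheel '[[[0,0,-1],[0,0,0],1],[[0,0,0],[0,0,0],1]]'
```

```text
clock: 17.15
position: [0.5213, -0.3107, 0.1877]
ee_rot: [0.0, 0.267, 0.964, -0.001]
contact_force: [-0.2, 0.6, -0.9]
width: 0.015
gripper_force: 68.5
clock: 17.4
position: [0.5215, -0.3109, 0.1888]
ee_rot: [0.0, 0.267, 0.964, -0.001]
contact_force: [0.3, 0.3, -0.7]
width: 0.0153
gripper_force: 68.5
clock: 17.65
position: [0.5214, -0.3107, 0.1896]
ee_rot: [0.0, 0.267, 0.964, -0.001]
contact_force: [-0.3, 0.1, -1.7]
width: 0.0154
gripper_force: 68.5
```

```bash
for k in 1 2 3; do python3 -m handwheel '[[[0,0,-1],[0,0,0],1],[[0,0,0],[0,0,0],1]]' | grep -E "posit|contact"; done
```

```text
position: [0.5211, -0.3105, 0.1901]
contact_force: [0.0, 1.0, -3.8]
position: [0.5209, -0.3103, 0.1909]
contact_force: [-0.8, 0.4, -8.2]
position: [0.5213, -0.3107, 0.1925]
contact_force: [0.0, 0.2, -8.2]
```

```bash
for k in 1 2 3; do python3 -m handwheel '[[[0,0,-2],[0,0,0],1],[[0,0,-2],[0,0,0],1],[[0,0,0],[0,0,0],1]]' | grep -E "clock|posit|contact"; done
```

```text
clock: 18.77
position: [0.5216, -0.3109, 0.1972]
contact_force: [-0.2, 0.2, -6.1]
clock: 19.15
position: [0.5216, -0.3108, 0.2011]
contact_force: [-0.6, 0.3, -5.4]
clock: 19.52
position: [0.5215, -0.3108, 0.2051]
contact_force: [0.9, 0.7, -6.8]
```

```bash
for k in 1 2 3; do python3 -m handwheel '[[[0,0,-3],[0,0,0],1],[[0,0,-3],[0,0,0],1],[[0,0,-3],[0,0,0],1],[[0,0,-1],[0,0,0],1]]' | grep -E "clock|posit|contact"; done
```

```text
clock: 20.02
position: [0.5219, -0.311, 0.2158]
contact_force: [-0.1, 0.3, -4.1]
clock: 20.52
position: [0.5216, -0.3107, 0.225]
contact_force: [-0.1, -0.2, -5.3]
clock: 21.02
position: [0.5215, -0.3107, 0.235]
contact_force: [-0.5, 0.1, -3.9]
```

```bash
for k in 1 2 ; do python3 -m handwheel '[[[0,0,-8],[0,0,0],1],[[0,0,-8],[0,0,0],1],[[0,0,-8],[0,0,0],1],[[0,0,-8],[0,0,0],1]]' | grep -E "clock|posit|contact"; done; python3 -m handwheel '[[[0,0,-10],[0,0,0],1],[[0,0,-10],[0,0,0],1],[[0,0,-10],[0,0,0],1],[[0,0,0],[0,0,0],1]]'
python3 - <<'E'
from h import *
d=down(-31); u=d.apply([-1,0,0])
tgt=np.array([.465,.003,.335])-.0062*u
print(tgt,pose()[0]); plan(tgt,d,16)
E
```

```text
clock: 21.52
position: [0.5215, -0.3106, 0.2675]
contact_force: [-0.4, -0.3, -3.9]
clock: 22.02
position: [0.5214, -0.3104, 0.2992]
contact_force: [-0.3, 0.9, -3.3]
clock: 22.52
position: [0.5218, -0.3107, 0.3299]
ee_rot: [0.001, 0.267, 0.964, -0.002]
contact_force: [1.2, -0.1, -4.2]
width: 0.0152
gripper_force: 68.4
[0.45968556 0.00619324 0.335     ] [ 0.52183203 -0.31067114  0.32991121]
[13.5, 15.0, -0.4] [-0.0, 0.0, 0.0]
[13.5, 15.0, -0.4] [-0.0, 0.0, 0.0]
[13.5, 15.0, -0.4] [-0.0, 0.0, 0.0]
[13.5, 15.0, -0.4] [-0.0, 0.0, 0.0]
[13.5, 15.0, -0.4] [-0.0, 0.0, 0.0]
[13.5, 15.0, -0.4] [-0.0, 0.0, 0.0]
[13.5, 15.0, -0.4] [-0.0, 0.0, 0.0]
[13.5, 15.0, -0.4] [-0.0, 0.0, 0.0]
[13.5, 15.0, -0.4] [-0.0, 0.0, 0.0]
[13.5, 15.0, -0.4] [-0.0, 0.0, 0.0]
[13.5, 15.0, -0.4] [-0.0, 0.0, 0.0]
[13.5, 15.0, -0.3] [-0.0, 0.0, 0.0]
[13.5, 15.0, -0.3] [-0.0, 0.0, 0.0]
[13.5, 15.0, -0.3] [-0.0, 0.0, 0.0]
[13.5, 15.0, -0.3] [-0.0, 0.0, 0.0]
[13.5, 15.0, -0.3] [-0.0, 0.0, 0.0]
```

```bash
python3 -m handwheel '[[[4,4.5,-3],[0,0,0],1],[[8,9,0],[0,0,0],1],[[12,13.5,0],[0,0,0],1],[[15,16.5,0],[0,0,0],1],[[15,16.5,0],[0,0,0],1],[[15,16.5,0],[0,0,0],1],[[15,16.5,0],[0,0,0],1],[[15,16.5,0],[0,0,0],1],[[15,16.5,0],[0,0,0],1],[[15,16.5,0],[0,0,0],1],[[15,16.5,0],[0,0,0],1],[[15,16.5,0],[0,0,0],1],[[15,16.5,0],[0,0,0],1],[[15,16.5,0],[0,0,0],1],[[12,13.5,0],[0,0,0],1],[[8,9,0],[0,0,0],1],[[4,4.5,0],[0,0,0],1],[[3,4,0],[0,0,0],1]]'
python3 - <<'E'
from h import *
for n,z in(("top",.02),("side",.015)):
    im=cv2.imread(f"pics/{n}0.png");h=cv2.cvtColor(im,cv2.COLOR_BGR2HSV)
    m=((h[...,0]>5)&(h[...,0]<20)&(h[...,1]>90)&(h[...,2]>70)).astype(np.uint8)
    k,l,s,c=cv2.connectedComponentsWithStats(cv2.morphologyEx(m,cv2.MORPH_CLOSE,np.ones((5,5))))
    for i in range(1,k):
        if s[i,4]>300 and s[i,1]>200:
            b=s[i];ct=(b[0]+(b[2]-1)/2,b[1]+(b[3]-1)/2); print(n,b,c[i],toz(cam(n),ct,z)*1e3)
            (e,ax,an)=cv2.fitEllipse(np.argwhere(l==i)[:,::-1][:0].astype(np.float32)) if 0 else (ct,0,0)
print(readout.get_state()["contact_force"])
d=down(-31);check(np.array([.465,.003,.335])-.0062*d.apply([-1,0,0]),d)
E
```

```text
clock: 24.78
position: [0.4593, 0.0061, 0.3307]
ee_rot: [0.001, 0.267, 0.964, -0.002]
contact_force: [-0.1, -0.7, -4.3]
width: 0.0154
gripper_force: 68.5
top [247 229  34  34 917] [263.58996728 245.50817884] [466.05539647   6.39760797  20.        ]
side [450 216  22  25 372] [461.2016129  228.43817204] [ 743.40936437 -620.68827999   15.        ]
side [230 224  34  31 831] [246.433213   238.96871239] [466.01887656   3.20442167  15.        ]
[-0.09829593 -0.67292522 -4.31943868]
err mm(tool) [-0.3  0.3 -4.3] turn u [-0.03  0.02  0.01]
```

Run:
```python
from h import *
import pickle
from scipy.optimize import least_squares
def go(im,c,name):
    h=cv2.cvtColor(im,cv2.COLOR_BGR2HSV)
    m=((h[...,0]>5)&(h[...,0]<20)&(h[...,1]>90)&(h[...,2]>70)).astype(np.uint8)
    m=cv2.morphologyEx(m,cv2.MORPH_CLOSE,np.ones((7,7)))
    k,l,s,_=cv2.connectedComponentsWithStats(m)
    for i in range(1,k):
        if s[i,4]<600: continue
        cs,_=cv2.findContours((l==i).astype(np.uint8),cv2.RETR_EXTERNAL,cv2.CHAIN_APPROX_NONE)
        P=max(cs,key=len)[:,0]; H,W=im.shape[:2]
        P=P[(P[:,0]>2)&(P[:,1]>2)&(P[:,0]<W-3)&(P[:,1]<H-3)]
        X=np.array([toz(c,p,.018)[:2] for p in P])
        f=lambda q:np.hypot(*(X-q[:2]).T)-.052
        r=least_squares(f,[.466,.005],loss="soft_l1",f_scale=.002)
        print(name,s[i],r.x*1e3,np.abs(r.fun).mean()*1e3)
for n in(1,2):
    go(cv2.imread(f"pics/w{n}.png"),cam("wrist",pickle.load(open(f"w{n}.pkl","rb"))),f"w{n}")
for n in("top","side"): go(cv2.imread(f"pics/{n}0.png"),cam(n),n)
```

```text
w1 [  44    0  103   67 5643] [467.09575275   7.94645527] 1.4286135665326936
w1 [278 158  23  44 906] [545.38158422 306.71400922] 9.494581315565544
w1 [ 502  283   58   60 1371] [668.03695773 657.27380113] 14.403280839296132
w1 [ 363  304   49   90 2155] [747.71269658 477.09733624] 13.988065298459963
w2 [ 500    0   60   91 4703] [465.60739588  -1.23178539] 0.7407879967465754
top [213  74  44  37 754] [941.79143947  99.56483016] 14.873632298860922
top [381  76  56  38 906] [ 935.3519438  -427.68356991] 11.73639495242632
top [284  80  45  34 763] [ 929.57504826 -115.2517054 ] 11.904718753753734
top [  22  124   97  117 1820] [680.6958179  584.67456374] 58.43969630528838
top [247 229  34  34 917] [466.0982689    6.20047005] 1.33030481389017
side [  41   63  128   93 3061] [757.51392422 657.09340403] 113.72084819316424
side [ 252   63  109   99 5299] [1069.62250481    9.37929462] 125.05526122970795
side [ 382   98   86   81 2453] [1101.29914441 -391.8371018 ] 79.24021349582009
side [ 419  151   79   55 1390] [ 951.21886638 -595.9915438 ] 41.12321536884201
side [230 224  34  31 831] [465.42879308   3.02318625] 1.8965362695099732
```

```bash
python3 -m handwheel '[[[-0.5,1.6,6],[0,0,0],1],[[0,0,12],[0,0,0],1],[[0,0,15],[0,0,0],1],[[0,0,15],[0,0,0],1],[[0,0,15],[0,0,0],1],[[0,0,15],[0,0,0],1],[[0,0,15],[0,0,0],1],[[0,0,12],[0,0,0],1],[[0,0,8],[0,0,0],1],[[0,0,4],[0,0,0],1],[[0,0,0],[0,0,0],1]]'
python3 - <<'E'
from h import *
st=readout.get_state(); s=vision.get_image("side"); w=vision.get_image("wrist")
cv2.imwrite("pics/s6.png",s);cv2.imwrite("pics/w6.png",w)
cv2.imwrite("pics/m7.png",np.hstack([crop(s,205,165,80,100,5),cv2.resize(w[60:380,180:380],(400,640))[:500]]))
c=cam("side"); print(st["contact_force"],st["position"])
print("rest top centre in crop",(proj(c,[.466,.004,.02])-[205,165])*5,"recess",(proj(c,[.466,.004,.008])-[205,165])*5)
E
```

```text
clock: 26.15
position: [0.4605, 0.0069, 0.2138]
ee_rot: [0.0, 0.267, 0.964, -0.001]
contact_force: [-0.0, 0.2, -3.4]
width: 0.0153
gripper_force: 68.5
[-0.00908392  0.21113605 -3.39279409] [0.46050571 0.00685647 0.2137537 ]
rest top centre in crop [206.01852077 365.40309646] recess [206.70986398 375.54750864]
```

View pics/m7.png

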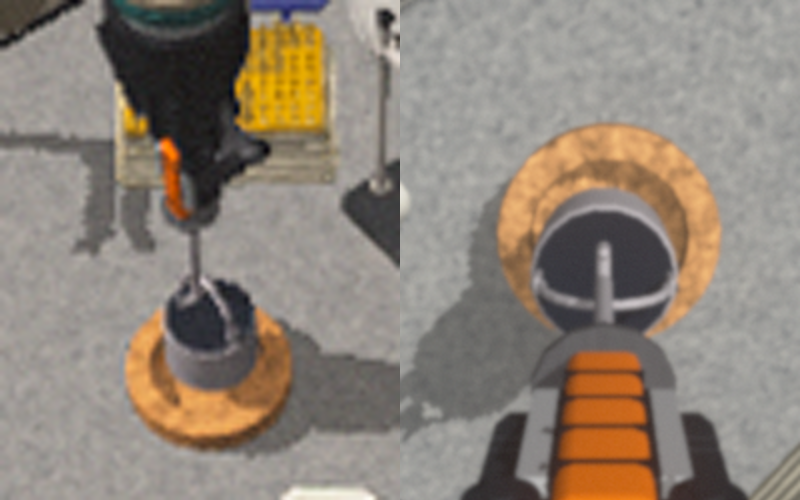

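The cup hangs nearly level and is centred over the recess: wrist view cup (605) against rest (609), side view cup (210) against rest (206). I'll lower it gently.

```bash
python3 -m handwheel '[[[0,0,4],[0,0,0],1],[[0,0,5],[0,0,0],1],[[0,0,4],[0,0,0],1],[[0,0,3],[0,0,0],1],[[0,0,2],[0,0,0],1],[[0,0,0],[0,0,0],1]]'|grep -E "clock|posi|conta"; for k in 1 2 3 4; do python3 -m handwheel '[[[0,0,1],[0,0,0],1],[[0,0,1],[0,0,0],1],[[0,0,0],[0,0,0],1]]' | grep -E "posit|contact"; done
```

```text
clock: 27.0
position: [0.4604, 0.0068, 0.1956]
contact_force: [0.2, 0.2, -4.0]
position: [0.4604, 0.0068, 0.1937]
contact_force: [-0.3, -0.0, -4.0]
position: [0.4603, 0.0068, 0.1916]
contact_force: [0.1, 0.4, -4.3]
position: [0.4605, 0.0068, 0.1898]
contact_force: [-0.1, -0.6, -3.8]
position: [0.4605, 0.0068, 0.1879]
contact_force: [0.5, -0.1, -0.3]
```

```bash
python3 -m handwheel '[[[0,0,3],[0,0,0],1],[[0,0,3],[0,0,0],1],[[0,0,3],[0,0,0],1],[[0,0,1.5],[0,0,0],1],[[0,0,0],[0,0,0],1]]'|grep -E "clock|posi|conta";  python3 -m handwheel '[[[3,0,0],[0,0,0],1],[[3,0,0],[0,0,0],1],[[0,0,0],[0,0,0],1]]' | grep -E "posit|contact"; python3 -m handwheel '[[[3,0,0],[0,0,0],1],[[3,0,0],[0,0,0],1],[[2,0,0],[0,0,0],1],[[0,0,0],[0,0,0],1]]' | grep -E "posit|contact"
```

```text
clock: 29.12
position: [0.4603, 0.0068, 0.1771]
contact_force: [0.2, -0.3, -0.6]
position: [0.4549, 0.01, 0.1773]
contact_force: [-0.5, 0.5, -1.0]
position: [0.4482, 0.0141, 0.1772]
contact_force: [0.4, -0.2, -1.3]
```

Run:
```python
from h import *
st=readout.get_state(); w=vision.get_image("wrist"); cv2.imwrite("pics/w7.png",w)
s=vision.get_image("side"); cv2.imwrite("pics/s7.png",s)
cv2.imwrite("pics/m8.png",np.hstack([crop(s,205,165,80,100,5),cv2.resize(w[60:380,180:380],(400,640))[:500]]))
```

```text
(no output)
```

View pics/m8.png

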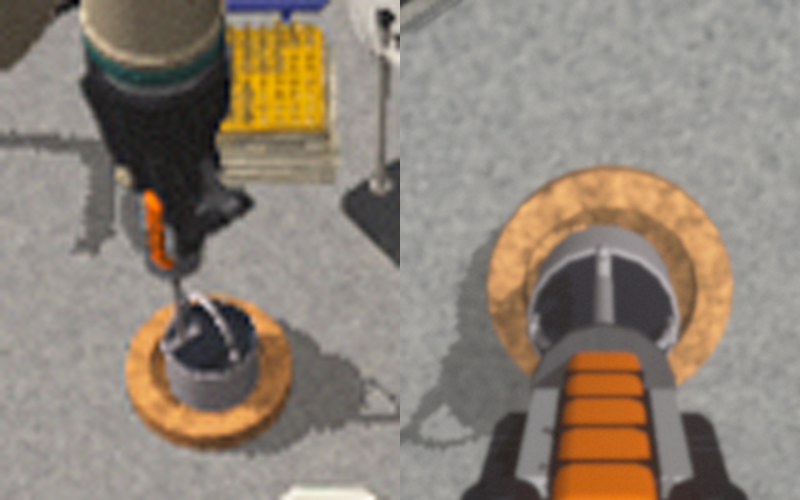

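The cup is seated in the recess and the bail is upright (side crop (215,325)), with the hook clear to its left. I'll raise in small steps while watching the force.

```bash
for k in 1 2 3; do python3 -m handwheel '[[[0,0,-3],[0,0,0],1],[[0,0,-3],[0,0,0],1],[[0,0,0],[0,0,0],1]]' | grep -E "posit|contact"; done; python3 -m handwheel '[[[0,0,-8],[0,0,0],1],[[0,0,-20],[0,0,0],1],[[0,0,-30],[0,0,0],1],[[0,0,-30],[0,0,0],1],[[0,0,0],[0,0,0],1]]'
python3 - <<'E'
from h import *
d=down(21); x=d.apply([-1,0,0])
t=np.array([.5334,.2536,.1318])-.080*x; t[2]=.29
print(t); plan(t,d,10)
E
```

```text
position: [0.4487, 0.0139, 0.1836]
contact_force: [-0.7, 0.5, -1.0]
position: [0.4486, 0.014, 0.1896]
contact_force: [1.1, 0.4, -1.7]
position: [0.4486, 0.014, 0.1955]
contact_force: [0.0, 0.2, -1.6]
clock: 31.85
position: [0.45, 0.0141, 0.2858]
ee_rot: [0.003, 0.267, 0.964, -0.001]
contact_force: [-0.0, 0.3, -1.1]
width: 0.0151
gripper_force: 68.9
[0.45871357 0.22493056 0.29      ]
[10.1, 18.5, -0.5] [-0.0, 0.01, -0.87]
[8.4, 19.4, -0.5] [-0.0, 0.01, -0.87]
[6.6, 20.1, -0.5] [-0.0, 0.01, -0.87]
[4.7, 20.6, -0.5] [-0.0, 0.01, -0.87]
[2.9, 20.9, -0.5] [-0.0, 0.01, -0.87]
[1.0, 21.1, -0.4] [-0.0, 0.01, -0.87]
[-1.0, 21.1, -0.4] [-0.0, 0.01, -0.87]
[-2.9, 20.9, -0.4] [-0.0, 0.01, -0.87]
[-4.7, 20.6, -0.4] [-0.0, 0.01, -0.87]
[-6.6, 20.0, -0.4] [-0.0, 0.01, -0.87]
```

```bash
python3 -m handwheel '[[[10,18.5,0],[0,0,-0.87],1],[[8.5,19.5,0],[0,0,-0.87],1],[[6.5,20,0],[0,0,-0.87],1],[[4.5,20.5,0],[0,0,-0.87],1],[[3,21,0],[0,0,-0.87],1],[[1,21,0],[0,0,-0.87],1],[[-1,21,0],[0,0,-0.87],1],[[-3,21,0],[0,0,-0.87],1],[[-4.5,20.5,0],[0,0,-0.87],1],[[-6.5,20,0],[0,0,-0.87],1],[[0,0,0],[0,0,0],1],[[0,0,0],[0,0,0],1],[[0,0,0],[0,0,0],1]]'
python3 -c "
from h import *
d=down(21); x=d.apply([-1,0,0])
t=np.array([.5334,.2536,.1438])-.08*x
check(t,d)"
```

```text
clock: 33.48
position: [0.4564, 0.2242, 0.2823]
ee_rot: [-0.001, -0.184, 0.983, -0.002]
contact_force: [-0.0, -0.4, -1.3]
width: 0.0152
gripper_force: 69.0
err mm(tool) [ -2.6   0.3 138.5] turn u [-0.03 -0.02  0.04]
```

```bash
python3 -m handwheel '[[[-2.6,0,30],[0,0,0.04],1],[[0,0,40],[0,0,0],1],[[0,0,40],[0,0,0],1],[[0,0,20],[0,0,0],1],[[0,0,8],[0,0,0],1],[[0,0,0],[0,0,0],1],[[0,0,0],[0,0,0],1]]'
python3 -c "
from h import *
d=down(21); x=d.apply([-1,0,0])
t=np.array([.5334,.2536,.1438])
check(t,d)"
```

```text
clock: 34.35
position: [0.46, 0.2256, 0.1458]
ee_rot: [0.001, -0.182, 0.983, -0.001]
contact_force: [0.1, -0.1, -1.3]
width: 0.0153
gripper_force: 69.0
err mm(tool) [-78.6  -0.2   2.1] turn u [-0.03  0.01  0.  ]
```

```bash
python3 -m handwheel '[[[-15,0,2],[0,0,0],1],[[-15,0,0],[0,0,0],1],[[-10,0,0],[0,0,0],1],[[0,0,0],[0,0,0],1]]'|grep -E "posi|cont"; python3 -m handwheel '[[[-10,0,0],[0,0,0],1],[[-10,0,0],[0,0,0],1],[[-10,0,0],[0,0,0],1],[[-8.5,0,0],[0,0,0],1],[[0,0,0],[0,0,0],1],[[0,0,0],[0,0,0],1]]'
python3 -c "
from h import *
d=down(21)
check([.5334,.2536,.1318],d)"
```

```text
position: [0.4975, 0.2402, 0.1424]
contact_force: [-0.2, 0.4, -1.8]
clock: 35.6
position: [0.5319, 0.2535, 0.1424]
ee_rot: [-0.001, -0.183, 0.983, -0.002]
contact_force: [-0.1, -0.2, -1.5]
width: 0.0152
gripper_force: 69.0
err mm(tool) [-1.4 -0.4 10.6] turn u [-0.03 -0.02  0.01]
```

```bash
python3 -m handwheel '[[[-1.4,-0.4,3],[0,0,0],1],[[0,0,3],[0,0,0],1],[[0,0,2],[0,0,0],1],[[0,0,0],[0,0,0],1]]'|grep -E "posi|cont"; for k in 1 2; do python3 -m handwheel '[[[0,0,1],[0,0,0],1],[[0,0,0],[0,0,0],1]]'|grep -E "posi|cont";done
```

```text
position: [0.5335, 0.2536, 0.1342]
contact_force: [0.5, -0.7, -1.0]
position: [0.5337, 0.2538, 0.1335]
contact_force: [0.2, -0.5, -1.2]
position: [0.5337, 0.2537, 0.1325]
contact_force: [-0.3, 0.1, -1.6]
```

```bash
for k in 1 2; do python3 -m handwheel '[[[0,0,0.7],[0,0,0],1],[[0,0,0],[0,0,0],1]]'|grep -E "posi|cont";done
```

```text
position: [0.5338, 0.2538, 0.132]
contact_force: [0.3, -0.7, 0.3]
position: [0.5339, 0.2538, 0.1319]
contact_force: [-1.9, -0.7, 5.0]
```

Seated, with contact at the recorded height. Releasing and retreating.

```bash
python3 -m handwheel '[[[0,0,-0.5],[0,0,0],0.4],[[0,0,0],[0,0,0],0],[[0,0,0],[0,0,0],-1],[[0,0,0],[0,0,0],-1],[[0,0,0],[0,0,0],-1],[[0,0,0],[0,0,0],-1],[[0,0,-15],[0,0,0],-1],[[0,0,-40],[0,0,0],-1],[[0,0,-50],[0,0,0],-1],[[0,0,-50],[0,0,0],-1],[[0,0,0],[0,0,0],-1],[[0,0,0],[0,0,0],-1]]'
python3 - <<'E'
from h import *
st=readout.get_state(); w=vision.get_image("wrist"); s=vision.get_image("side"); c=cam("wrist",st)
h=cv2.cvtColor(w,cv2.COLOR_BGR2HSV); m=((abs(h[...,0].astype(int)-14)<8)&(h[...,1]>200)&(h[...,2]>200)).astype(np.uint8)
k,l,sx,ce=cv2.connectedComponentsWithStats(m)
for i in range(1,k):
    if sx[i,4]>150: print(sx[i],toz(c,ce[i],.18)*1e3)
cv2.imwrite("pics/s8.png",s)
a=cv2.imread("pics/side0.png").astype(int); d=np.abs(a-s).max(2)
for n,(x,y,w_,h_) in dict(stand=(165,155,40,55),heater=(295,200,85,75),timer=(258,260,25,22),flour=(122,200,25,28),bottle=(120,178,22,26),petri=(405,248,36,34),rack=(335,155,38,50)).items(): print(n,(d[y:y+h_,x:x+w_]>40).sum())
E
```

```text
clock: 38.6
position: [0.5335, 0.2541, 0.2871]
ee_rot: [0.0, -0.183, 0.983, -0.001]
contact_force: [-0.4, -0.2, -0.4]
width: 0.0854
gripper_force: 0.0
[273 185  20  30 584] [532.96984409 253.54991093 180.        ]
stand 9
heater 1423
timer 332
flour 0
bottle 0
petri 55
rack 39
```

Run:
```python
import cv2,numpy as np
from rig import vision
f=lambda n:cv2.imread(f"pics/{n}.png").astype(int)
s=f("s8")
for r in("side0","s5","s6","s7"):
    for n,(x,y,w,h) in dict(timer=(258,260,25,22),heaterTop=(310,205,40,30),heaterfront=(300,235,60,35),stopper=(315,212,32,25)).items():
        d=(s-f(r))[y:y+h,x:x+w]; print(r,n,(abs(d).max(2)>40).sum(),d.mean().round(1))
# bright timer template match
for r in("side0","s8"):
    g=cv2.cvtColor(cv2.imread(f"pics/{r}.png"),cv2.COLOR_BGR2GRAY)[250:295,245:300]; e=cv2.Canny(g,60,150); ys,xs=np.nonzero(e); print(r,g.mean(),xs.min(),xs.max(),ys.min(),ys.max())
t0=cv2.imread("pics/top0.png",0); t1=cv2.cvtColor(vision.get_image("top"),cv2.COLOR_BGR2GRAY)
for n,(x,y,w,h) in dict(timer=(288,262,24,22),stopper=(330,203,32,30),petri=(422,198,36,36),rack=(334,120,30,58)).items():
    r=cv2.matchTemplate(t1[y-6:y+h+6,x-6:x+w+6],t0[y:y+h,x:x+w],cv2.TM_CCOEFF_NORMED); print(n,cv2.minMaxLoc(r)[1::2])
```

```text
side0 timer 332 40.3
side0 heaterTop 99 -4.8
side0 heaterfront 590 18.6
side0 stopper 24 -0.9
s5 timer 0 -0.1
s5 heaterTop 292 5.2
s5 heaterfront 20 0.2
s5 stopper 113 7.0
s6 timer 0 -4.7
s6 heaterTop 352 5.3
s6 heaterfront 231 4.3
s6 stopper 218 14.0
s7 timer 0 -5.0
s7 heaterTop 311 2.3
s7 heaterfront 407 10.3
s7 stopper 197 11.6
side0 123.44444444444444 0 54 0 44
s8 149.35070707070707 0 54 0 44
timer (0.7786802053451538, (6, 6))
stopper (0.9978408813476562, (6, 6))
petri (0.9685093760490417, (6, 6))
rack (0.9162400364875793, (6, 6))
```

Those differences are only the arm's shadow: every template matches at zero shift. The handle sits back at its original position and the cup is in the rest, so I'm handing in.

```bash
python3 -c "
from rig import manip
print(manip.sign_off())"
```

```text
the job is handed in; nothing more can be done
None
```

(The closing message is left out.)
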